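# Put the tester's anvils back in their rack

## Robot

A 7-joint arm with a two-finger parallel gripper is mounted at the origin on a cart in front of the work surface, level with it; the furniture and walls round the work are solid. World frame = base frame: x ahead of the robot, y to its left, z up, the work surface at z = 0. Lengths are in m, angles in rad, forces in N, time in s.
With the tool pointing down it reaches from about 0.4 to 0.85 m from the base axis. Payload 10.4 kg.
Tool frame: the origin (TCP) lies at the very end of the fingers, on their centre line; the grasp point (between the pads) lies 19 mm behind it; z points along the fingers, y is the line along which they close (so a half turn about z gives the same grasp; the last joint's range is limited). The gripper opens to 87 mm and grips with 3 to 60 N. Pads are 19 mm wide; open, the fingers measure 117 mm over their backs; the gripper's body (75 mm by 190 mm) begins 51 mm behind the grasp point.
Start: joints at [1.247, 0.332, -0.065, 1.46, 0.022, 1.35, -0.088], TCP at [0.185, -0.597, 0.198] pointing down, gripper open.
Joint ranges: [-2.6, 2.6], [-0.5, 2.12], [-1.47, 1.34], [0.16, 2.42], [-1.27, 4.41], [0.06, 2.06], [-2.6, 2.6]. Speed limits (rad/s): [2.22, 2.22, 2.79, 2.79, 3.14, 3.14, 3.14].

## Interface

Orientations are given as a unit quaternion [x, y, z, w].
In Python, from bench import status, camera, order gives the robot as it stands.
- The arm moves only by the tool jog_arm, never from a script. Its argument "plan" is a list of rows, each a list of 7 numbers: the turn, a rotation vector about the tool's x, y, z in rad, then the shift along the tool's x, y, z in mm, then the opening, from -1 (shut) to 1 (fully open). A call has 1 to 12 rows; each row is the pose to reach, as a shift and turn from the pose commanded when the call began, along the tool's axes at that moment; what a row does not reach only later rows make up. A row lasts 1/10 s, in which the tool goes at most 50 mm and 8.59 degrees, less where a joint would pass 70% of its speed; a pose out of reach is approached as far as the arm can. A call with a gripper value outside its range is refused whole. The fingers move at their own pace and stop on an object; "squeeze" is the grip in N (left out, the last holds). Time passes only in rows, so rows that repeat a pose let the fingers close. It gives the time, the measured TCP pose, the force, the opening and the grip force at its end, in the units of the state.
- status.read_state(): the state, without advancing time (a new reading comes with each control period).
- camera(name): name is "scene" or "top" or "wrist"; returns a dict with "image" (480x640x3 uint8, red, green, blue), "z_map" (480x640 float32, m along the optical axis (not along the pixel's ray), 0 where there is no reading), "fx", "fy", "cx", "cy" (pixels), "k1" (the pictures are not rectified: a ray, as slopes to the right and down, at radius r is drawn at 1 + k1 r^2 times it, then the intrinsics apply), "world_from_camera" (4x4, takes a point from camera to world coordinates); the wrist camera has in their place "mount" (4x4, takes a point from camera to tool coordinates, whose origin is the TCP and whose axes are the flange's). Camera axes: x right, y down, z forward; pixel columns grow to the right and rows downward; lengths in m; the calibration is good to about 2 mm. A picture is of the moment at which its call begins: read the wrist's pose just before it.
- order.close_job(): hands the job in; it is judged then, once.
The state is a dict: "time": time; "joint_positions": joint angles; "joint_vel": joint speeds; "joint_torque": joint torques, N m; "ee_pos": TCP position; "eef_rot": TCP orientation; "ft_force": force on the tool from outside, world axes, zero at the start; "torque": the same for the moment, N m; "width": finger opening in m; "grip_force": force on a finger pad.
Only numpy, scipy, OpenCV 4.12 (cv2) and the standard library are available. Lean on these libraries where they do the work, as an engineer would, in place of code of your own. Each camera call takes 0.05 s, during which the arm holds its last target. There are 200 camera calls.

## Task

Put the two anvils of the hardness tester that lie on the bench back into the wooden rack, one at a time: the flat anvil (round foot) in the large round pocket and the vee anvil (square foot) in the square pocket, each upright and sitting flat on its pocket's floor. Lower each one to its pocket before letting go rather than dropping it from a height, and leave the spot anvil that is already in the rack and the other things on the bench where they are.

Things in the scene. Friction and masses are not known exactly. Their poses are not given: they have to be found in the camera images.
- flat_anvil: round grey steel flat anvil, 38 mm tall overall: a round foot 60 mm in diameter and about 14 mm high with a narrower round boss on top. Starts upright on the bench. Grasp it by the rim of the foot: a gripper cannot close on the boss. Origin: centre of the underside, z up along its axis; 0.32 kg
- vee_anvil: grey steel vee anvil: block 50 x 50 mm, 35 mm tall, with a vee groove along its x axis in the top. Starts upright on the bench. Grasp it across y, by the two plain sides. Origin: centre of the underside, z up; 0.34 kg
- rack: wooden storage rack fixed to the bench, a flat block 92 mm (x) by 272 mm (y) by 18 mm high with three blind pockets 10 mm deep in its top: large round at y = +89 mm, small round at y = 0 (holds the spot anvil), square at y = -89 mm. Origin: centre of the underside, z up
- round_pocket (a point): centre of the floor of the large round pocket, 66 mm in diameter, 10 mm deep; the floor is 8 mm and the rack's top 18 mm above the bench. Axes as the rack's
- square_pocket (a point): centre of the floor of the square pocket, 56 x 56 mm, sides parallel to the rack's x and y, 10 mm deep; floor 8 mm and rack's top 18 mm above the bench. The vee anvil fits in any of the four quarter turns
- spot_anvil: grey steel spot anvil with a conical top, 44 mm in diameter, 45 mm tall, standing in the rack's middle pocket. Origin: centre of its underside. Leave it there
- test_block: steel reference disc lying on the bench, 64 mm in diameter, 10 mm thick. Origin: centre of its underside. Leave it alone
- shaft_part: slim turned steel part standing on the bench beyond the work, 24 mm in diameter, 62 mm tall. Origin: centre of its underside. Leave it alone
There are look-alikes about, which are no part of the job. What is shaped like the vee_anvil but turquoise is not meant.

How it is judged:
By the outcome, as a careful person would: the job done as asked, in the order asked, and still so for the second after the job is handed in, with the robot touching nothing.
It also fails if it takes over 58 s, if anything falls off the work surface, if the arm or the gripper's body presses on something with over 40 N, if the wrist force passes 120 N, or if a joint passes its speed limit or range.

## Working session

There is one attempt and no reset: what is moved stays moved. The work goes in short steps, Python scripts to look and compute and a tool call to move; the robot and the scene stay as the last step left them, time stands still between calls to the robot, and variables do not carry over. Pictures are saved under pics/ and viewed, at most 10 in all, crops included, and the job is handed in when it is done.

Besides the shell and the picture viewer there is one more tool, called after ">>>" as name(argument=value, ...) on one line, values as JSON. jog_arm: Moves the arm, as the interface text tells. Its arguments: {"type":"object","properties":{"plan":{"type":"array"},"squeeze":{"type":"number"}},"required":["plan"]}

```bash
mkdir -p pics; ls
cat > h.py <<'E'
import numpy as np, cv2
from bench import status, camera, order
def grab(n):
    s=status.read_state(); c=camera(n); return s,c
def save(c,name,crop=None,f=1):
    im=c["image"][:,:,::-1]
    if crop: x0,y0,x1,y1=crop; im=im[y0:y1,x0:x1]
    cv2.imwrite("pics/"+name,cv2.resize(im,None,fx=f,fy=f,interpolation=cv2.INTER_CUBIC))
def rays(c,uv):
    p=np.array(uv,float).reshape(-1,1,2)
    K=np.array([[c["fx"],0,c["cx"]],[0,c["fy"],c["cy"]],[0,0,1]])
    return cv2.undistortPoints(p,K,np.array([c["k1"],0,0,0,0.]))[:,0]
def at_z(c,uv,z,W=None):
    W=c["world_from_camera"] if W is None else W
    r=rays(c,uv); d=np.c_[r,np.ones(len(r))]@W[:3,:3].T; o=W[:3,3]
    return o+d*((z-o[2])/d[:,2])[:,None]
def cloud(c,W=None):
    W=c["world_from_camera"] if W is None else W
    v,u=np.mgrid[0:480,0:640]; uv=np.c_[u.ravel(),v.ravel()]
    r=rays(c,uv); z=c["z_map"].ravel()[:,None]
    return (np.c_[r*z,z]@W[:3,:3].T+W[:3,3]).reshape(480,640,3)
E
python3 - <<'E'
from h import *
s,c=grab("top"); save(c,"top.png"); np.savez("top.npz",**c)
s,d=grab("scene"); save(d,"scene.png")
print(s)
print(c["world_from_camera"],c["fx"],c["k1"])
E
```

```text
pics
{'time': 0.05, 'joint_positions': array([ 1.24740337,  0.33285859, -0.06469821,  1.46094823,  0.02157677,
        1.34987616, -0.08851146]), 'joint_vel': array([ 0.0001924 , -0.00181064, -0.00029448, -0.0020741 ,  0.00052196,
       -0.00049566, -0.00076838]), 'joint_torque': array([ 1.46364804e-03, -6.25165915e+01,  2.46793422e-02, -3.91131055e+01,
       -6.14270358e-02,  3.68309487e-02,  3.28173917e-05]), 'ee_pos': array([ 0.18504986, -0.59653901,  0.19675894]), 'eef_rot': array([ 9.88711295e-01,  1.49831531e-01, -1.25530806e-04, -6.86610779e-04]), 'ft_force': array([-0.3891972 , -0.47767125, -0.36064075]), 'torque': array([-0.02609268, -0.00825617,  0.0645179 ]), 'grip_force': 0.0, 'width': 0.08691686607940172}
[[ 0.05697178 -0.9736965   0.22061129  0.32416143]
 [-0.99836853 -0.05472059  0.01630735  0.10039577]
 [-0.00380643 -0.22118043 -0.97522548  1.27795964]
 [ 0.          0.          0.          1.        ]] 623.652295180223 0.07628492944744887
```

View pics/top.png

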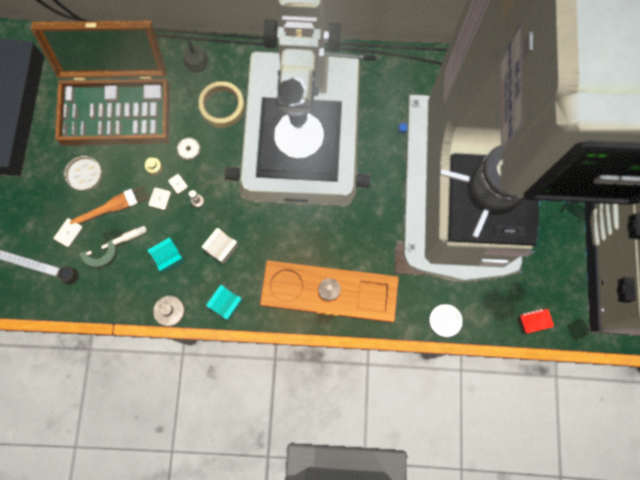

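View pics/scene.png

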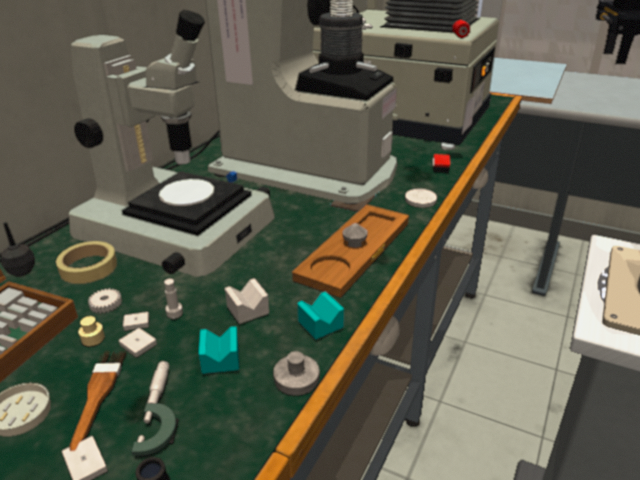

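The top view shows the rack at (330,290), with the round pocket at (286,285) on the left and the square pocket at (373,296). The flat anvil is at (168,310), and the other round things are the test block (446,320) and the dial (83,173). Vee candidates are the grey one (219,245) and two turquoise ones at (165,254) and (223,301); I choose the grey one.

Run:
```python
from h import *
c=dict(np.load("top.npz")); P=cloud(c)
save(c,"crop.png",(130,215,410,345),2.8)
def cl(x0,y0,x1,y1,zl,zh):
    q=P[y0:y1,x0:x1].reshape(-1,3); return q[(q[:,2]>zl)&(q[:,2]<zh)]
print("bench z",np.median(P[215:225,280:380,2]))
f=cl(145,290,192,330,.007,.02); print("flat foot",len(f),cv2.minEnclosingCircle(f[:,:2].astype(np.float32)))
f=cl(145,290,192,330,.03,.05); print("boss",len(f),np.median(f,0),f.max(0)-f.min(0))
for n,b in dict(vee=(195,222,242,266),rack=(255,255,405,328)).items():
    f=cl(*b,*((.015,.05) if n=="vee" else (.014,.022)))
    (a,wh,ang)=cv2.minAreaRect(f[:,:2].astype(np.float32)); print(n,len(f),a,wh,ang,f[:,2].max())
f=cl(318,278,342,302,.03,.06);print("spot",f.mean(0),f[:,2].max())
```

```text
bench z -0.0005165182803102963
flat foot 552 ((0.4657726585865021, 0.4102051556110382), 0.03257766366004944)
boss 104 [0.46751343 0.4076571  0.03799824] [0.02081569 0.02319965 0.01712897]
vee 635 (0.6067465543746948, 0.3143429756164551) (0.05201699584722519, 0.05049600079655647) 56.99055099487305 0.04186161595802118
rack 3619 (0.547717273235321, 0.07835107296705246) (0.2817153334617615, 0.13880419731140137) 86.70606994628906 0.02199257644079955
spot [0.52510429 0.08471113 0.04427383] 0.05889124823107905
```

View pics/crop.png

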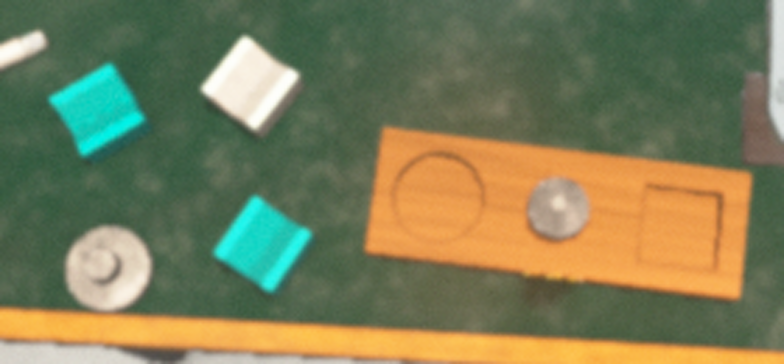

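The crop confirms the grey vee block at crop (250,85) and the stepped round flat anvil at (108,268). The rack's top corners are at crop (384,128), (751,173), (740,298) and (366,252).

```bash
cat >> h.py <<'E'
from scipy.spatial.transform import Rotation as R
def row(s,xyz,az):
    """row for tool down, closing line at world azimuth az(deg), TCP at xyz"""
    R0=R.from_quat(s["eef_rot"]); a=np.radians(az)
    y=np.array([np.cos(a),np.sin(a),0]); z=np.array([0,0,-1.]); x=np.cross(y,z)
    T=R.from_matrix(np.c_[x,y,z])
    rv=(R0.inv()*T).as_rotvec(); sh=R0.inv().apply(np.array(xyz)-s["ee_pos"])*1000
    return np.round(rv,3),np.round(sh,1)
E
python3 - <<'E'
from h import *
c=dict(np.load("top.npz")); P=cloud(c)
k=np.array([[384,128],[751,173],[740,298],[366,252]])/2.8+[130,215]
q=at_z(c,k,.018)[:,:2]; print(q, q.mean(0))
rx=(q[0]+q[1]-q[2]-q[3]); ry=q[0]+q[3]-q[1]-q[2]
print("rx az",np.degrees(np.arctan2(rx[1],rx[0])),"ry az",np.degrees(np.arctan2(ry[1],ry[0])))
u=ry/np.linalg.norm(ry); print("round",q.mean(0)+.089*u,"square",q.mean(0)-.089*u)
for n,p,r in (("round",(439,198),0),("square",(681,228),0),("spot",(558,205),0)): print(n,at_z(c,[np.array(p)/2.8+[130,215]],.018 if n!="spot" else .053))
# vee top corners: fit heights along both axes
f=P[222:266,195:242].reshape(-1,3); f=f[f[:,2]>.015]; ctr=np.array(cv2.minAreaRect(f[:,:2].astype(np.float32))[0])
for a in (57,147):
    t=(f[:,:2]-ctr)@[np.cos(np.radians(a)),np.sin(np.radians(a))]
    print(a,[round(float(np.median(f[(t>=l)&(t<l+.008),2])),4) for l in np.arange(-.024,.023,.008)])
g=f[f[:,2]>.03]; print("vee high pts",cv2.minAreaRect(g[:,:2].astype(np.float32)))
# tall obstacles near swing
m=(P[...,2]>.1)&(P[...,1]<.3)&(P[...,0]>.1); o=P[m]
for y in np.arange(-.6,.3,.1):
    w=o[(o[:,1]>=y)&(o[:,1]<y+.1)]; print(round(y,1),w[:,0].min() if len(w) else None)
s=status.read_state()
for az,r,z in ((-45,.5,.25),(-10,.5,.25),(20,.55,.25)):
    print(row(s,[r*np.cos(np.radians(az)),r*np.sin(np.radians(az)),z],az))
E
```

```text
[[ 0.58038873  0.21530745]
 [ 0.56198462 -0.05523384]
 [ 0.47030068 -0.04967757]
 [ 0.48813729  0.22154068]] [0.52520283 0.08298418]
rx az -3.667404465133206 ry az 86.17293192016201
round [0.53114316 0.17178571] square [ 0.5192625  -0.00581735]
round [[0.53058176 0.17137985 0.018     ]]
square [[ 0.51853548 -0.00566052  0.018     ]]
spot [[0.52458561 0.08482043 0.053     ]]
57 [nan, nan, nan, nan, nan, nan]
147 [0.0296, nan, nan, nan, nan, nan]
vee high pts ((0.4864197373390198, 0.20650455355644226), (0.38323619961738586, 0.05896877124905586), 41.93020248413086)
-0.6 None
-0.5 0.4681825106323727
-0.4 None
-0.3 0.5548825748987884
-0.2 0.5542907178597398
-0.1 0.5834239693499867
-0.0 0.8997110316293366
0.1 0.32416143367486244
0.2 0.916900078649781
(array([-0.001, -0.   , -0.485]), array([ 232.9, -182.3,  -52.9]))
(array([-1.000e-03, -1.000e-03, -1.095e+00]), array([ 444.6, -395.9,  -52.7]))
(array([-1.000e-03, -1.000e-03, -1.619e+00]), array([ 549.4, -651.2,  -52.4]))
  return _methods._mean(a, axis=axis, dtype=dtype,
  ret = ret.dtype.type(ret / rcount)
```

Run:
```python
from h import *
s=status.read_state()
for az,r,z in ((-60,.52,.25),(-45,.48,.25),(-25,.46,.25),(-5,.46,.25)):
    print(row(s,[r*np.cos(np.radians(az)),r*np.sin(np.radians(az)),z],az))
```

```text
(array([-0.001, -0.   , -0.223]), array([ 114.9, -117.6,  -53. ]))
(array([-0.001, -0.   , -0.485]), array([ 223.6, -200. ,  -52.9]))
(array([-0.001, -0.   , -0.834]), array([ 340.6, -315.5,  -52.8]))
(array([-1.000e-03, -1.000e-03, -1.183e+00]), array([ 425.8, -450.6,  -52.6]))
```

>>> jog_arm(plan=[[0,0,-0.07,40,-40,-20,1],[0,0,-0.15,80,-80,-40,1],[0,0,-0.22,115,-118,-53,1],[0,0,-0.31,150,-145,-53,1],[0,0,-0.4,190,-175,-53,1],[0,0,-0.485,224,-200,-53,1],[0,0,-0.6,263,-238,-53,1],[0,0,-0.72,302,-277,-53,1],[0,0,-0.834,340,-315,-53,1],[0,0,-0.95,368,-360,-53,1],[0,0,-1.06,397,-405,-53,1],[0,0,-1.18,426,-450,-53,1]])

```text
time: 1.3
ee_pos: [0.4501, -0.0694, 0.2504]
eef_rot: [0.737, 0.676, -0.0, 0.0]
ft_force: [0.7, 0.1, 0.0]
width: 0.0872
grip_force: 0.0
```

Run:
```python
from h import *
s=status.read_state(); print(s["time"],s["ee_pos"],s["joint_positions"])
for az,r,z in ((15,.5,.25),(30,.57,.22)):
    print(row(s,[r*np.cos(np.radians(az)),r*np.sin(np.radians(az)),z],az))
print(row(s,[.467,.409,.2],41))
s,c=grab("wrist"); print(c["mount"])
```

```text
1.3 [ 0.45011509 -0.06940585  0.25042229] [ 7.09023809e-01 -4.51089796e-02 -6.26590944e-01  1.77069588e+00
 -2.64583695e-02  1.40753042e+00  1.67474559e-03]
(array([-0.   ,  0.   , -0.347]), array([200.9,  15.7,   0.4]))
(array([-0.   ,  0.   , -0.609]), array([356.8,  13.1,  30.3]))
(array([-0.   ,  0.   , -0.801]), array([478.1, -24.1,  50.3]))
[[ 5.93360392e-04 -9.65904813e-01 -2.58896774e-01  7.17333157e-02]
 [ 9.99999822e-01  5.87808161e-04  9.88562137e-05  4.60416989e-04]
 [ 5.66959439e-05 -2.58896787e-01  9.65904991e-01 -1.87291778e-01]
 [ 0.00000000e+00  0.00000000e+00  0.00000000e+00  1.00000000e+00]]
```

>>> jog_arm(plan=[[0,0,-0.09,45,3,0,1],[0,0,-0.18,90,7,0,1],[0,0,-0.26,140,10,0,1],[0,0,-0.35,188,13,0,1],[0,0,-0.44,236,15,10,1],[0,0,-0.52,284,15,20,1],[0,0,-0.6,332,13,30,1],[0,0,-0.68,380,5,40,1],[0,0,-0.76,430,-10,50,1],[0,0,-0.8,470,-24,50,1],[0,0,-0.8,478,-24,50,1],[0,0,-0.8,478,-24,50,1]])

```text
time: 2.55
ee_pos: [0.4679, 0.4084, 0.1999]
eef_rot: [0.416, 0.909, -0.0, -0.001]
ft_force: [0.4, -0.9, -0.5]
width: 0.0872
grip_force: 0.0
```

```bash
cat >> h.py <<'E'
def wrist():
    s,c=grab("wrist"); T=np.eye(4); T[:3,:3]=R.from_quat(s["eef_rot"]).as_matrix(); T[:3,3]=s["ee_pos"]
    return s,c,T@c["mount"]
E
python3 - <<'E'
from h import *
s,c,W=wrist(); print(s["time"],s["ee_pos"],s["joint_positions"]); P=cloud(c,W); save(c,"w1.png")
np.savez("w1.npz",P=P,im=c["image"],**{k:c[k] for k in("fx","fy","cx","cy","k1")},W=W)
v=c["z_map"]>0; near=v&(np.hypot(P[...,0]-.467,P[...,1]-.409)<.05)
b=P[v&(abs(P[...,2])<.004)]; print("bench",np.median(b[:,2]))
f=P[near&(P[...,2]>.008)&(P[...,2]<.018)]; print("foot",len(f),cv2.minEnclosingCircle(f[:,:2].astype(np.float32)),np.median(f[:,2]))
f=P[near&(P[...,2]>.03)]; print("boss",len(f),cv2.minEnclosingCircle(f[:,:2].astype(np.float32)),np.median(f[:,2]))
E
```

```text
2.55 [0.46787853 0.4084232  0.19985454] [-0.08955899  0.49008881 -0.96980164  1.42927276  0.4014266   1.43188644
 -0.34575344]
bench -0.000367113987205403
foot 2721 ((0.4680536091327667, 0.4103037714958191), 0.03015630505979061) 0.015516222345241748
boss 66821 ((0.4660390615463257, 0.4106190502643585), 0.050044555217027664) 0.32976847061007225
```

View pics/w1.png

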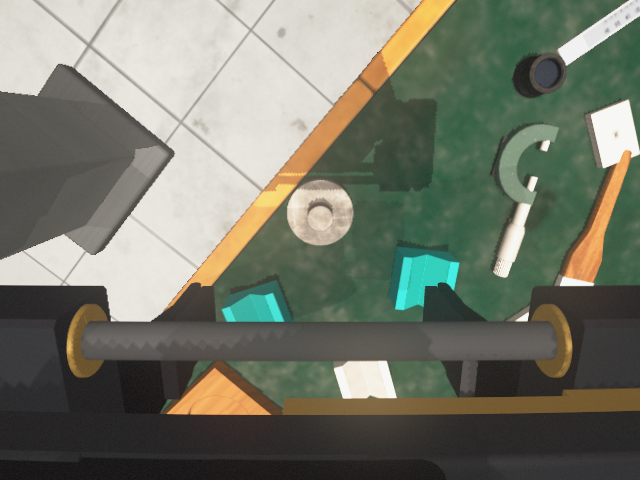

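The wrist picture shows the flat anvil at (320,213), the bench's orange edge just left of it, and turquoise blocks at (258,300) and (425,278). I check the edge height before descending.

Run:
```python
from h import *
d=np.load("w1.npz"); P=d["P"]
near=(np.hypot(P[...,0]-.467,P[...,1]-.409)<.05)
f=P[near&(P[...,2]>.03)&(P[...,2]<.05)]; print("boss",len(f),cv2.minEnclosingCircle(f[:,:2].astype(np.float32)),np.median(f[:,2]))
print("edge",P[193,268],P[213,240],P[213,228],P[213,260],P[213,270])
s=status.read_state(); print(row(s,[.4675,.4103,.0105],41))
```

```text
boss 551 ((0.4678020477294922, 0.4105461537837982), 0.01117122732102871) 0.03805053822649335
edge [4.21955152e-01 3.91072239e-01 1.89927078e-04] [ 0.39662283  0.15082294 -0.7794504 ] [ 0.37082806  0.12803403 -0.78147818] [0.42812566 0.37177853 0.00084097] [4.35212157e-01 3.77774956e-01 3.10324071e-04]
(array([-0.001,  0.   , -0.005]), array([  3.9,   1.3, 189.5]))
```

>>> jog_arm(plan=[[0,0,0,3.7,1.5,45,1],[0,0,0,3.7,1.5,90,1],[0,0,0,3.7,1.5,130,1],[0,0,0,3.7,1.5,145,1],[0,0,0,3.7,1.5,145,1],[0,0,0,3.7,1.5,145,1]])

```text
time: 3.2
ee_pos: [0.4691, 0.4107, 0.0575]
eef_rot: [0.418, 0.909, 0.001, 0.001]
ft_force: [-0.8, 0.3, 0.6]
width: 0.0869
grip_force: 0.0
```

Run:
```python
from h import *
s=status.read_state(); print(s["ee_pos"],s["eef_rot"]); print(row(s,[.4678,.4104,.0105],41))
```

```text
[0.4691229  0.41067008 0.05747614] [4.17873823e-01 9.08504459e-01 9.12237596e-04 5.32519830e-04]
(array([ 0.002,  0.   , -0.007]), array([ 0.7, -1.3, 47. ]))
```

>>> jog_arm(plan=[[0,0,0,0,-0.7,20,1],[0,0,0,0,-0.7,38,1],[0,0,0,0,-0.7,43,1],[0,0,0,0,-0.7,44,1],[0,0,0,0,-0.7,44,1],[0,0,0,0,-0.7,44,1]])

```text
time: 3.8
ee_pos: [0.4677, 0.4106, 0.0124]
eef_rot: [0.417, 0.909, 0.001, 0.0]
ft_force: [-1.0, -0.4, -0.5]
width: 0.087
grip_force: 0.0
```

>>> jog_arm(plan=[[0,0,0,0,0,0,1]])

```text
time: 3.9
ee_pos: [0.4676, 0.4105, 0.0122]
eef_rot: [0.417, 0.909, 0.0, 0.0]
ft_force: [0.1, 0.5, -0.1]
width: 0.0869
grip_force: 0.0
```

>>> jog_arm(plan=[[0,0,0,0,0,0,1]])

```text
time: 4.0
ee_pos: [0.4675, 0.4103, 0.0119]
eef_rot: [0.417, 0.909, 0.0, 0.0]
ft_force: [-0.7, -0.4, 0.3]
width: 0.0873
grip_force: 0.0
```

>>> jog_arm(plan=[[0,0,0,0,0,3,1],[0,0,0,0,0,3,1],[0,0,0,0,0,3,0.2],[0,0,0,0,0,3,0.2],[0,0,0,0,0,3,0.2],[0,0,0,0,0,3,0.2],[0,0,0,0,0,3,0.2],[0,0,0,0,0,3,0.2]], squeeze=35)

```text
time: 4.8
ee_pos: [0.4674, 0.4101, 0.0085]
eef_rot: [0.417, 0.909, -0.0, 0.0]
ft_force: [-0.2, 0.8, -0.8]
width: 0.0538
grip_force: 0.0
```

Run:
```python
from h import *
s,c=grab("scene"); save(c,"s2.png",(180,300,380,450),4); print(s["width"],s["grip_force"],s["time"])
s,c,W=wrist(); save(c,"w2.png"); P=cloud(c,W); print(s["width"],s["grip_force"])
near=(np.hypot(P[...,0]-.467,P[...,1]-.409)<.05)
f=P[near&(P[...,2]>.03)&(P[...,2]<.05)]; print(len(f),np.median(f,0) if len(f) else 0)
```

```text
0.05378662679569826 0.0 4.8
0.0530696814855642 0.0
2950 [0.46521665 0.41402511 0.03815243]
```

View pics/s2.png

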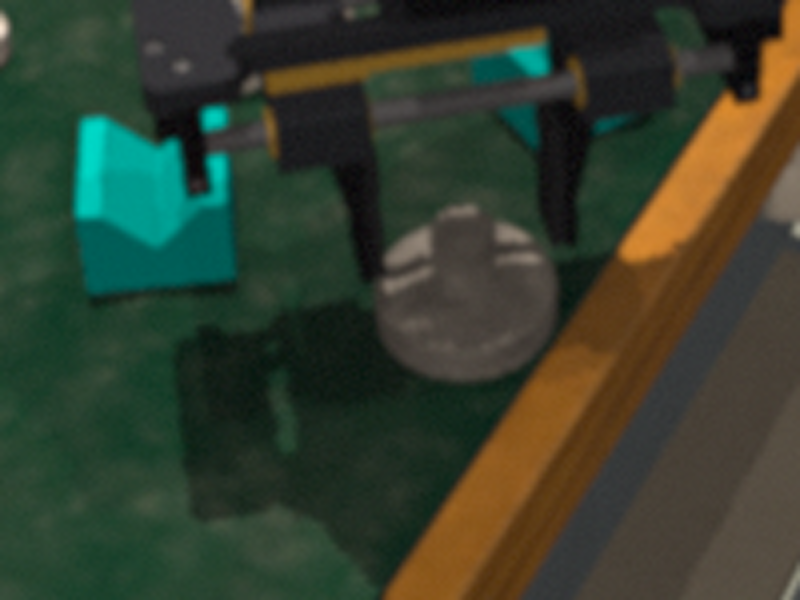

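The scene crop shows the fingers behind the anvil's centre, so it slid out or the tool is offset. I measure the current anvil position and look at the wrist picture.

Run:
```python
from h import *
s,c,W=wrist(); P=cloud(c,W); print(s["ee_pos"])
near=(np.hypot(P[...,0]-.467,P[...,1]-.409)<.06)
for lo,hi in((.010,.018),(.034,.042)):
    m=near&(P[...,2]>lo)&(P[...,2]<hi); f=P[m]; print(len(f),cv2.minEnclosingCircle(f[:,:2].astype(np.float32)))
s,c=grab("scene"); P=cloud(c)
for lo,hi in((.010,.018),(.034,.042)):
    near=(np.hypot(P[...,0]-.467,P[...,1]-.409)<.06)
    m=near&(P[...,2]>lo)&(P[...,2]<hi); f=P[m]; print("scene",len(f),cv2.minEnclosingCircle(f[:,:2].astype(np.float32)))
```

```text
[0.46735944 0.41014617 0.00853937]
7664 ((0.4681544303894043, 0.41062670946121216), 0.03002259135246277)
2188 ((0.46079862117767334, 0.4196034073829651), 0.03520938381552696)
scene 682 ((0.46784889698028564, 0.40760496258735657), 0.032030556350946426)
scene 283 ((0.4677198529243469, 0.4089280962944031), 0.0366898775100708)
```

View pics/w2.png

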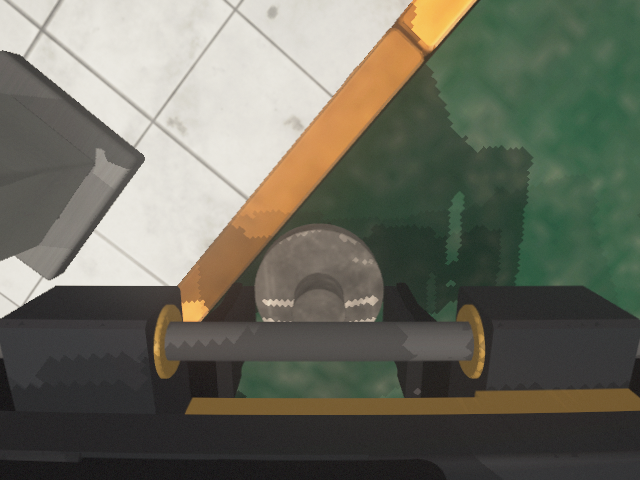

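Run:
```python
from h import *
s,c=grab("scene"); W=c["world_from_camera"]
a=np.radians(41);y=np.array([np.cos(a),np.sin(a),0])
print(at_z(c,[(321,361),(273,370)],.0085),at_z(c,[(321,361),(273,370)],.03))
K=np.array([[c["fx"],0,c["cx"]],[0,c["fy"],c["cy"]],[0,0,1]]);Wi=np.linalg.inv(W)
for e in(-.0275,.0275,-.042,.042):
    p=s["ee_pos"]+e*y; q=Wi[:3,:3]@p+Wi[:3,3]
    print(e,cv2.projectPoints(q.reshape(1,1,3),np.zeros(3),np.zeros(3),K,np.array([c["k1"],0,0,0,0.]))[0].ravel())
P=cloud(c); print(P[358:362,319:323].reshape(-1,3)[::5]); print(P[366:371,271:275].reshape(-1,3)[::5])
```

```text
[[0.44922576 0.37099548 0.0085    ]
 [0.49916538 0.41501554 0.0085    ]] [[0.43897783 0.39084355 0.03      ]
 [0.48692465 0.43310702 0.03      ]]
-0.0275 [315.6782303  371.67581999]
0.0275 [275.09796301 379.2040221 ]
-0.042 [326.19434811 369.72134429]
0.042 [264.21507256 381.21920431]
[[0.43883798 0.39663565 0.04030613]
 [0.43792154 0.39563706 0.03809531]
 [0.43606456 0.39644838 0.03783341]
 [0.43516826 0.39539744 0.03556056]]
[[0.48600273 0.4382939  0.04198031]
 [0.48467767 0.43817059 0.04072036]
 [0.48495996 0.43566857 0.03665268]
 [0.49467575 0.41912072 0.01596052]]
```

Run:
```python
from h import *
s,c,W=wrist(); Pt=cloud(c,c["mount"]); v=c["z_map"]>0
# finger points in tool coords (in camera mount frame axes)
m=v&(abs(Pt[...,0])<.02)&(abs(Pt[...,1])>.02)&(abs(Pt[...,1])<.06)&(Pt[...,2]>-.09)&(Pt[...,2]<.01)
q=Pt[m]
for side in(-1,1):
    f=q[np.sign(q[:,1])==side]; print(side,len(f))
    for z in np.arange(-.09,.01,.008):
        g=f[(f[:,2]>=z)&(f[:,2]<z+.008)]
        if len(g)>4: print(round(z,3),len(g),np.round(np.percentile(g,[5,95],axis=0),3).tolist())
s,c=grab("scene"); P=cloud(c); T=R.from_quat(s["eef_rot"]).inv().apply((P-s["ee_pos"]).reshape(-1,3)).reshape(P.shape)
m=(abs(T[...,0])<.02)&(abs(T[...,1])>.02)&(abs(T[...,1])<.05)&(T[...,2]>-.09)&(T[...,2]<.005)
q=T[m]
print("scene")
for side in(-1,1):
    f=q[np.sign(q[:,1])==side]
    for z in np.arange(-.09,.01,.008):
        g=f[(f[:,2]>=z)&(f[:,2]<z+.008)]
        if len(g)>4: print(side,round(z,3),len(g),np.round(np.percentile(g,[5,95],axis=0),3).tolist())
```

```text
-1 6807
-0.09 344 [[-0.0, -0.03, -0.09], [0.012, -0.03, -0.082]]
-0.082 646 [[-0.007, -0.03, -0.081], [0.006, -0.025, -0.074]]
-0.074 368 [[-0.008, -0.03, -0.074], [0.003, -0.025, -0.067]]
-0.066 181 [[-0.008, -0.036, -0.065], [0.012, -0.025, -0.058]]
-0.058 347 [[0.007, -0.035, -0.058], [0.012, -0.025, -0.05]]
-0.05 315 [[0.005, -0.033, -0.05], [0.012, -0.025, -0.042]]
-0.042 279 [[0.002, -0.033, -0.042], [0.012, -0.025, -0.034]]
-0.034 267 [[-0.002, -0.033, -0.034], [0.012, -0.025, -0.026]]
-0.026 30 [[-0.002, -0.033, -0.026], [0.011, -0.025, -0.025]]
-0.01 1024 [[-0.012, -0.028, -0.008], [0.016, -0.02, -0.005]]
-0.002 20 [[0.015, -0.025, -0.002], [0.02, -0.021, 0.005]]
0.006 2986 [[-0.014, -0.058, 0.008], [0.019, -0.029, 0.01]]
1 7376
-0.09 319 [[-0.0, 0.032, -0.089], [0.012, 0.033, -0.082]]
-0.082 691 [[-0.007, 0.028, -0.081], [0.006, 0.032, -0.074]]
-0.074 335 [[-0.008, 0.027, -0.074], [0.003, 0.032, -0.067]]
-0.066 173 [[-0.008, 0.027, -0.065], [0.012, 0.038, -0.058]]
-0.058 354 [[0.007, 0.028, -0.058], [0.012, 0.037, -0.05]]
-0.05 308 [[0.006, 0.027, -0.05], [0.012, 0.036, -0.
[... 904 characters left out ...]
26, -0.011], [0.009, -0.02, -0.01]]
-1 -0.01 139 [[-0.018, -0.03, -0.009], [0.018, -0.021, -0.006]]
-1 -0.002 25 [[-0.013, -0.047, -0.002], [0.02, -0.021, 0.005]]
1 -0.082 32 [[0.006, 0.026, -0.078], [0.011, 0.039, -0.074]]
1 -0.074 48 [[0.007, 0.026, -0.074], [0.011, 0.038, -0.066]]
1 -0.066 48 [[0.007, 0.026, -0.066], [0.01, 0.037, -0.059]]
1 -0.058 35 [[0.006, 0.026, -0.057], [0.011, 0.035, -0.051]]
1 -0.05 35 [[0.006, 0.026, -0.05], [0.01, 0.034, -0.043]]
1 -0.042 39 [[-0.001, 0.026, -0.041], [0.01, 0.034, -0.035]]
1 -0.034 34 [[0.0, 0.026, -0.034], [0.01, 0.034, -0.027]]
1 -0.01 117 [[-0.012, 0.02, -0.01], [0.016, 0.028, -0.003]]
1 -0.002 43 [[0.0, 0.021, -0.002], [0.018, 0.034, 0.005]]
```

Both cameras show the fingers ending 24.5 mm short of the reported TCP, so the fingers closed above the foot. I correct for that offset: reopen, go lower and check.

>>> jog_arm(plan=[[0,0,0,0.5,0,0,1],[0,0,0,0.5,0,0,1],[0,0,0,0.5,0,0,1],[0,0,0,0.5,0,0,1],[0,0,0,0.5,0,0,1],[0,0,0,0.5,0,6,1],[0,0,0,0.5,0,12,1],[0,0,0,0.5,0,18,1],[0,0,0,0.5,0,21,1],[0,0,0,0.5,0,23,1],[0,0,0,0.5,0,23,1],[0,0,0,0.5,0,23,1]])

```text
time: 6.35
ee_pos: [0.4671, 0.4106, -0.0144]
eef_rot: [0.417, 0.909, 0.0, 0.0]
ft_force: [-0.2, -0.3, 0.7]
width: 0.087
grip_force: 0.0
```

```bash
cat >> h.py <<'E'
def tip():
    s,c,W=wrist(); Pt=cloud(c,c["mount"]); v=c["z_map"]>0; w=s["width"]/2
    m=v&(abs(Pt[...,0])<.013)&(abs(abs(Pt[...,1])-w-.004)<.005)&(Pt[...,2]>-.06)&(Pt[...,2]<-.015)
    return s,Pt[m]
E
python3 - <<'E'
from h import *
s,q=tip(); print(s["ee_pos"],s["ft_force"],s["width"],len(q))
for sd in(-1,1):
    f=q[np.sign(q[:,1])==sd]; print(np.percentile(f[:,2],[90,97,99,100]))
    g=f[f[:,2]<-.03]; print("y",g[:,1].min(),g[:,1].max(),"x",g[:,0].min(),g[:,0].max())
E
```

```text
[ 0.46705487  0.41061813 -0.01435552] [-0.18098901 -0.30210194  0.73797048] 0.08700566235436769 2586
[-0.02950091 -0.02542079 -0.01516576 -0.01500617]
y -0.052461011660855324 -0.04250486601883973 x -0.009530217904924448 0.012309545969405873
[-0.02774716 -0.02509656 -0.01512864 -0.01500108]
y 0.044273414189050266 0.05250215112956513 x -0.009204101495411676 0.012215664313465352
```

>>> jog_arm(plan=[[0,0,0,0,0,0.5,0.2],[0,0,0,0,0,0.5,0.2],[0,0,0,0,0,0.5,0.2],[0,0,0,0,0,0.5,0.2],[0,0,0,0,0,0.5,0.2],[0,0,0,0,0,0.5,0.2],[0,0,0,0,0,0.5,0.2]], squeeze=40)

```text
time: 7.1
ee_pos: [0.467, 0.4105, -0.015]
eef_rot: [0.417, 0.909, -0.0, 0.0]
ft_force: [-0.5, 0.3, -0.2]
width: 0.0569
grip_force: 40.0
```

>>> jog_arm(plan=[[0,0,0,0,0,-5,0.2],[0,0,0,0,0,-10,0.2],[0,0,0,0,0,-15,0.2],[0,0,0,0,0,-15,0.2],[0,0,0,0,0,-15,0.2]])

```text
time: 7.6
ee_pos: [0.4671, 0.4105, 0.0001]
eef_rot: [0.417, 0.909, 0.0, 0.0]
ft_force: [0.0, -0.7, -3.2]
width: 0.0567
grip_force: 39.9
```

Run:
```python
from h import *
s,c,W=wrist(); P=cloud(c,W); print(s["ee_pos"],s["width"],s["grip_force"],s["ft_force"],s["time"])
near=(np.hypot(P[...,0]-.467,P[...,1]-.41)<.034)&(c["z_map"]>0)
save(c,"w3.png",(180,180,460,420),2.5)
for lo,hi in((.010,.02),(.02,.034),(.045,.06)):
    f=P[near&(P[...,2]>lo)&(P[...,2]<hi)]; 
    if len(f): print(len(f),cv2.minEnclosingCircle(f[:,:2].astype(np.float32)),np.median(f[:,2]))
Pt=cloud(c,c["mount"]); f=Pt[near&(P[...,2]>.02)&(P[...,2]<.034)]
A=np.c_[f[:,:2],np.ones(len(f))]; k=np.linalg.lstsq(A,f[:,2],rcond=None)[0]
r=abs(A@k-f[:,2]); g=r<.0015; k=np.linalg.lstsq(A[g],f[g,2],rcond=None)[0]; print("foot top plane (tool)",k,g.mean())
```

```text
[4.67062568e-01 4.10484953e-01 1.16400778e-04] 0.05669516171060371 39.933670435566455 [ 0.02110195 -0.65808579 -3.16708716] 7.6
261 ((0.4588192105293274, 0.4210634231567383), 0.02643107809126377) 0.017829735761604876
9642 ((0.46568867564201355, 0.41158297657966614), 0.033474553376436234) 0.030481311517010723
1458 ((0.4649929404258728, 0.41233113408088684), 0.033305708318948746) 0.052024286691874144
foot top plane (tool) [ 0.02064544  0.00259909 -0.030462  ] 0.6549471064094586
```

View pics/w3.png

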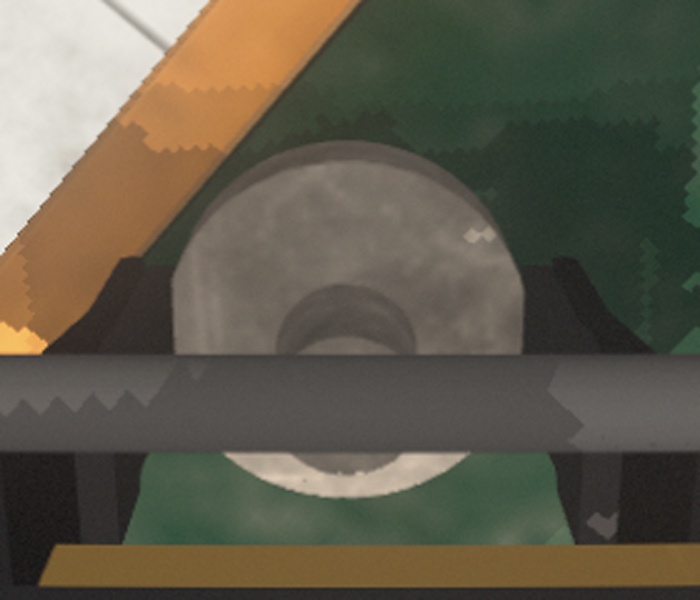

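The anvil is held level between the pads (-3.2 N is its weight). Next I carry it to the round pocket.

Run:
```python
from h import *
s=status.read_state()
print(row(s,[.467,.41,.1],41)); print(row(s,[.531,.1716,.1],-3.8)); print(row(s,[.531,.1716,.03],-3.8))
```

```text
(array([-0.   ,  0.   , -0.006]), array([  -0.3,   -0.2, -100.1]))
(array([-0.   ,  0.   ,  0.776]), array([-222.8, -107.1, -100. ]))
(array([-0.   ,  0.   ,  0.776]), array([-222.8, -107.1,  -30. ]))
```

>>> jog_arm(plan=[[0,0,0,0,0,-40,0.2],[0,0,0,0,0,-80,0.2],[0,0,0.1,-20,-10,-100,0.2],[0,0,0.2,-55,-27,-100,0.2],[0,0,0.31,-90,-43,-100,0.2],[0,0,0.43,-125,-60,-100,0.2],[0,0,0.54,-160,-77,-100,0.2],[0,0,0.66,-195,-94,-100,0.2],[0,0,0.74,-215,-104,-90,0.2],[0,0,0.776,-223,-107,-75,0.2],[0,0,0.776,-223,-107,-60,0.2],[0,0,0.776,-223,-107,-50,0.2]])

```text
time: 8.85
ee_pos: [0.5299, 0.1729, 0.0482]
eef_rot: [0.729, 0.685, -0.001, -0.001]
ft_force: [-0.7, 0.5, -3.2]
width: 0.0568
grip_force: 39.9
```

>>> jog_arm(plan=[[0,0,0,0,0,0,0.2],[0,0,0,0,0,0,0.2]])

```text
time: 9.05
ee_pos: [0.5307, 0.1733, 0.0499]
eef_rot: [0.729, 0.684, 0.0, -0.0]
ft_force: [-0.2, 0.8, -2.8]
width: 0.0571
grip_force: 39.9
```

Run:
```python
from h import *
s,c,W=wrist(); print(s["ee_pos"],s["width"],s["grip_force"],s["time"])
save(c,"w4.png"); np.savez("w4.npz",W=W,P=cloud(c,W),Pt=cloud(c,c["mount"]),**c); print(row(s,[.531,.1716,.03],-3.8))
```

```text
[0.53066069 0.17326407 0.04993294] 0.05711270334851733 39.93478439748287 9.05
(array([-0.001, -0.001,  0.003]), array([-1.7,  0.5, 19.9]))
```

View pics/w4.png

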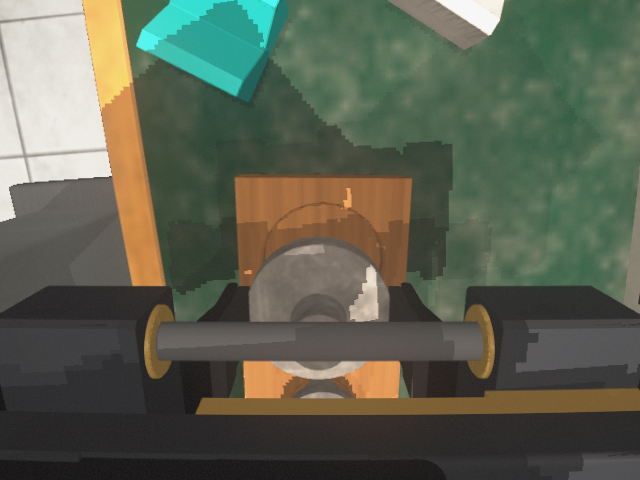

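The picture shows the pocket arc behind the held anvil, through about (266,252), (285,219), (323,203), (362,219) and (381,250). The foot's upper rim is at (249,300), (320,246) and (389,300), and the rack's end corners are at (235,177) and (412,177).

Run:
```python
from h import *
d=dict(np.load("w4.npz")); W=d["W"]; P=d["P"]
from scipy.optimize import least_squares as ls
def circ(q,r): return ls(lambda p:np.hypot(q[:,0]-p[0],q[:,1]-p[1])-r,q.mean(0)[:2]+[0,-.02]).x
q=at_z(d,[(266,252),(285,219),(323,203),(362,219),(381,250)],.018,W); k=circ(q,.033); print("pocket",k)
e=at_z(d,[(235,177),(412,177)],.018,W); v=e[1]-e[0]; print("end",e[:,:2],np.linalg.norm(v),"rx az",np.degrees(np.arctan2(v[1],v[0])))
# pocket from rack end edge: centre is 47 mm inward
n=np.array([v[1],-v[0]])/np.linalg.norm(v[:2]); print("pocket via end",e[:,:2].mean(0)+n*.047)
f=P[(abs(P[...,2]-.0795)<.0025)&(np.hypot(P[...,0]-.53,P[...,1]-.173)<.04)]
print(len(f),np.median(f[:,2]))
h=cv2.convexHull(f[:,:2].astype(np.float32))[:,0]
h=h[np.hypot(*(h-[.5307,.1733]).T)>.026]; a=circ(h,.03); print("foot",a,len(h), np.hypot(*(h-a).T).round(4))
z=ls(lambda p:np.hypot(h[:,0]-p[0],h[:,1]-p[1])-p[2],[.53,.173,.03]).x;print(z)
```

```text
pocket [0.5338203 0.1747306]
end [[0.4907817  0.22515543]
 [0.58245135 0.21944297]] 0.09184746940078689 rx az -3.565813049474261
pocket via end [0.53369336 0.17539019]
7732 0.08017235898904722
foot [0.53005454 0.1735714 ] 31 [0.0398 0.0301 0.0298 0.0299 0.03   0.0297 0.0295 0.0296 0.0295 0.0294
 0.0293 0.0293 0.0294 0.0293 0.0377 0.0379 0.0378 0.0295 0.0299 0.0305
 0.0303 0.0308 0.0309 0.0309 0.031  0.0315 0.0312 0.031  0.0309 0.0305
 0.0395]
[0.5300676  0.17342571 0.03150885]
```

>>> jog_arm(plan=[[0,0,0,0.5,1.5,15,0.2],[0,0,0,1,3,30,0.2],[0,0,0,1,3,38,0.2],[0,0,0,1,3,40,0.2],[0,0,0,1,3,40,0.2],[0,0,0,1,3,40,0.2]])

```text
time: 9.7
ee_pos: [0.5345, 0.1727, 0.0104]
eef_rot: [0.73, 0.683, 0.0, 0.0]
ft_force: [0.1, 0.1, -2.8]
width: 0.057
grip_force: 39.9
```

Run:
```python
from h import *
s,c,W=wrist(); print(s["ee_pos"],s["ft_force"],s["time"])
s2,d=grab("scene"); 
a=c["image"][170:400,190:450]; b=d["image"][180:310,280:430]
cv2.imwrite("pics/m5.png",np.hstack([cv2.resize(a,(400,354),interpolation=2),cv2.resize(b,(400,354),interpolation=2)])[:,:,::-1])
np.savez("w5.npz",W=W,P=cloud(c,W),**c); np.savez("s5.npz",**d)
```

```text
[0.53450817 0.17265321 0.01035576] [ 0.14189587  0.11401635 -2.82276772] 9.7
```

View pics/m5.png

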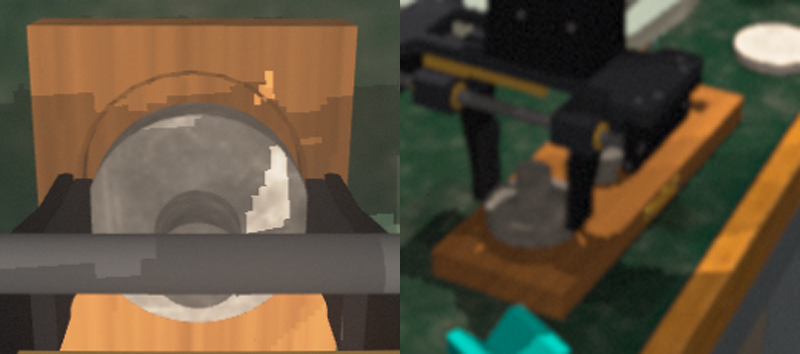

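The left panel (wrist) shows the pocket arc's top at (190,71) and the foot's top rim from (92,190) to (306,190). The right panel shows the anvil above the pocket.

Run:
```python
from h import *
d=dict(np.load("w5.npz")); W=d["W"]; P=d["P"]
from scipy.optimize import least_squares as ls
def circ(q,r): return ls(lambda p:np.hypot(q[:,0]-p[0],q[:,1]-p[1])-r,q.mean(0)[:2]+[0,-.02],loss='soft_l1',f_scale=.0005).x
k=np.array([(190,71),(85,170),(300,170),(109,112),(268,112)])/1.5385+[190,170]
q=at_z(d,k,.018,W); p=circ(q,.033); print("pocket",p,np.hypot(*(q[:,:2]-p).T))
e=at_z(d,np.array([(28,23),(356,25)])/1.5385+[190,170],.018,W)[:,:2]; v=e[1]-e[0]; n=np.array([v[1],-v[0]])/np.linalg.norm(v)
print("via end",e.mean(0)+n*.047,np.linalg.norm(v),np.degrees(np.arctan2(v[1],v[0])))
zt=.0403
f=P[(abs(P[...,2]-zt)<.004)&(np.hypot(P[...,0]-.5345,P[...,1]-.1727)<.033)]; print(len(f),np.median(f[:,2]))
h=cv2.convexHull(f[:,:2].astype(np.float32))[:,0]; z=ls(lambda p:np.hypot(h[:,0]-p[0],h[:,1]-p[1])-p[2],[.5345,.1727,.03],loss='soft_l1',f_scale=.0005).x; print("foot",z)
k=np.array([(92,190),(306,190),(125,133),(198,104),(270,130),(200,322)])/1.5385+[190,170]
q=at_z(d,k,zt,W); print("foot px",circ(q,.030))
# scene camera, same objects
d=dict(np.load("s5.npz")); P=cloud(d)
f=P[(abs(P[...,2]-.0395)<.003)&(np.hypot(P[...,0]-.5345,P[...,1]-.1727)<.04)]; print("scene foot top",len(f),np.median(f,0))
```

```text
pocket [0.53279335 0.17398586] [0.03516449 0.03156374 0.03273731 0.03291481 0.03219354]
via end [0.53316464 0.17545538] 0.09118098302232859 -4.102866077843253
9209 0.04083516110079147
foot [0.53486168 0.1722862  0.03020529]
foot px [0.53535543 0.17386312]
scene foot top 190 [0.528261   0.18981099 0.04090241]
```

>>> jog_arm(plan=[[0,0,0,1.8,-2,0,0.2],[0,0,0,1.8,-2,0,0.2],[0,0,0,1.8,-2,4,0.2],[0,0,0,1.8,-2,6,0.2],[0,0,0,1.8,-2,8,0.2],[0,0,0,1.8,-2,8,0.2]])

```text
time: 10.4
ee_pos: [0.5321, 0.1742, 0.0016]
eef_rot: [0.73, 0.683, -0.0, -0.0]
ft_force: [-0.1, -0.3, -3.4]
width: 0.0565
grip_force: 39.9
```

>>> jog_arm(plan=[[0,0,0,0,0,2,0.2],[0,0,0,0,0,4,0.2],[0,0,0,0,0,4,0.2]])

```text
time: 10.7
ee_pos: [0.5322, 0.1743, -0.0023]
eef_rot: [0.73, 0.683, -0.0, -0.0]
ft_force: [0.8, 0.6, -3.9]
width: 0.0569
grip_force: 39.9
```

>>> jog_arm(plan=[[0,0,0,0,0,1.5,0.2],[0,0,0,0,0,3,0.2],[0,0,0,0,0,3.2,0.2],[0,0,0,0,0,3.2,0.2]])

```text
time: 11.1
ee_pos: [0.5324, 0.1744, -0.0052]
eef_rot: [0.73, 0.683, -0.0, 0.0]
ft_force: [-0.7, -1.1, -3.4]
width: 0.0569
grip_force: 39.9
```

>>> jog_arm(plan=[[0,0,0,0,0,0.5,0.2],[0,0,0,0,0,1,0.2],[0,0,0,0,0,1,0.2]])

```text
time: 11.4
ee_pos: [0.5324, 0.1743, -0.0062]
eef_rot: [0.73, 0.683, -0.0, 0.0]
ft_force: [0.2, 0.8, -2.9]
width: 0.0567
grip_force: 39.9
```

>>> jog_arm(plan=[[0,0,0,0,0,0,0.4],[0,0,0,0,0,0,0.6],[0,0,0,0,0,0,1],[0,0,0,0,0,0,1],[0,0,0,0,0,0,1],[0,0,0,0,0,-15,1],[0,0,0,0,0,-50,1],[0,0,0,0,0,-100,1],[0,0,0,0,0,-130,1],[0,0,0,0,0,-130,1]])

```text
time: 12.4
ee_pos: [0.5349, 0.1758, 0.1296]
eef_rot: [0.73, 0.684, 0.004, 0.002]
ft_force: [1.1, 0.5, 0.4]
width: 0.0871
grip_force: 0.0
```

Run:
```python
from h import *
s,c,W=wrist(); P=cloud(c,W); v=c["z_map"]>0; print(s["ee_pos"],s["time"])
m=v&(np.hypot(P[...,0]-.533,P[...,1]-.1745)<.036)&(P[...,2]>.0)&(P[...,2]<.06)
for lo,hi in((.019,.026),(.04,.052)):
    f=P[m&(P[...,2]>lo)&(P[...,2]<hi)]; A=np.c_[f[:,:2]-f[:,:2].mean(0),np.ones(len(f))]; print(len(f),cv2.minEnclosingCircle(f[:,:2].astype(np.float32)),np.median(f[:,2]),np.linalg.lstsq(A,f[:,2],rcond=None)[0])
f=P[v&(abs(P[...,2]-.018)<.003)&(abs(P[...,0]-.533)<.04)&(P[...,1]>.212)&(P[...,1]<.218)];print("rack top",np.median(f[:,2]))
# vee now: segment in wrist cloud
m=v&(np.hypot(P[...,0]-.606,P[...,1]-.315)<.05)&(P[...,2]>.01)&(P[...,2]<.045); print("vee px",m.sum(), P[m].mean(0) if m.any() else 0)
print(row(s,[.606,.315,.2],57-90),row(s,[.606,.315,.2],57))
```

```text
[0.53487841 0.17583821 0.1296464 ] 12.4
4178 ((0.5329761505126953, 0.17447538673877716), 0.03603290766477585) 0.023495408609437912 [0.00025463 0.00088205 0.0234666 ]
867 ((0.5323506593704224, 0.1744563728570938), 0.011240696534514427) 0.04597548917526367 [-0.0093502  -0.05562419  0.04581176]
rack top 0.018088179167445928
vee px 5000 [0.60510785 0.30796447 0.02746634]
(array([ 0.007, -0.004,  0.51 ]), array([143.7,  62.4, -69.5])) (array([ 0.008,  0.002, -1.06 ]), array([143.7,  62.4, -69.5]))
```

The flat anvil is seated: its boss top is at 46.0 mm (8 + 38 mm) and its foot is level. Next I measure the vee's pose and groove direction from the wrist depth.

```bash
cat >> h.py <<'E'
def vee(P,v,c0):
    m=v&(np.hypot(P[...,0]-c0[0],P[...,1]-c0[1])<.05)&(P[...,2]>.012)&(P[...,2]<.045)
    f=P[m]; top=f[f[:,2]>.02]; r=cv2.minAreaRect(f[:,:2].astype(np.float32)); print(len(f),r,f[:,2].max())
    h=f[f[:,2]>.0325]; print("ridge pts",len(h))
    for a in (r[2],r[2]+90):
        t=(f[:,:2]-np.array(r[0]))@[np.cos(np.radians(a)),np.sin(np.radians(a))]
        print(round(a,1),[round(float(np.median(f[(t>=l)&(t<l+.008),2])*1000),1) for l in np.arange(-.024,.023,.008)])
E
python3 - <<'E'
from h import *
s,c,W=wrist(); vee(cloud(c,W),c["z_map"]>0,(.606,.312))
E
```

```text
4783 ((0.6055039167404175, 0.31420040130615234), (0.04458145424723625, 0.0505543053150177), 56.70774841308594) 0.037782499725169005
ridge pts 1523
56.7 [34.1, 33.7, 25.4, 20.2, 26.1, 32.4]
146.7 [28.3, 27.0, 26.1, 26.5, 29.3, 31.7]
```

>>> jog_arm(plan=[[0,0,-0.13,18,8,-10,1],[0,0,-0.27,36,16,-20,1],[0,0,-0.4,54,24,-20,1],[0,0,-0.53,72,31,-20,1],[0,0,-0.66,90,39,-20,1],[0,0,-0.8,108,47,-20,1],[0,0,-0.93,126,55,-20,1],[0,0,-1.06,144,62,-20,1],[0,0,-1.06,144,62,-20,1],[0,0,-1.06,144,62,-20,1],[0,0,-1.06,144,62,-20,1]])

```text
time: 13.6
ee_pos: [0.6035, 0.3129, 0.1433]
eef_rot: [0.286, 0.958, -0.001, -0.0]
ft_force: [0.3, -0.5, -0.1]
width: 0.0872
grip_force: 0.0
```

Run:
```python
from h import *
s,c,W=wrist(); print(s["ee_pos"],s["eef_rot"],s["joint_positions"],s["time"]); P=cloud(c,W);v=c["z_map"]>0; vee(P,v,(.606,.314))
h=P[v&(np.hypot(P[...,0]-.606,P[...,1]-.314)<.045)&(P[...,2]>.0325)&(P[...,2]<.037)]; print("top rect",len(h),cv2.minAreaRect(h[:,:2].astype(np.float32)))
print(row(s,[.606,.3145,0.06],57),row(s,[.606,.3145,-.008],57))
```

```text
[0.60350212 0.31294172 0.14326332] [ 2.85675670e-01  9.58326123e-01 -6.48549352e-04 -1.79575361e-04] [ 0.05159947  0.6561434  -0.92562474  1.33016479  0.51738207  1.40387885
  0.13686114] 13.6
4771 ((0.6069956421852112, 0.31672725081443787), (0.050006017088890076, 0.05078857019543648), 56.91927719116211) 0.03718432241407993
ridge pts 1986
56.9 [35.0, 29.9, 21.9, 22.2, 30.1, 35.0]
146.9 [30.7, 31.0, 30.9, 30.9, 31.1, 30.9]
top rect 1982 ((0.6069511771202087, 0.3167561888694763), (0.050006017088890076, 0.05018724128603935), 56.91927719116211)
(array([-0.001,  0.   , -0.003]), array([-1.2,  2.8, 83.3])) (array([-0.001,  0.   , -0.003]), array([ -1.2,   2.9, 151.3]))
```

>>> jog_arm(plan=[[0,0,0,-0.8,5.2,40,1],[0,0,0,-0.8,5.2,80,1],[0,0,0,-0.8,5.2,100,1],[0,0,0,-0.8,5.2,105,1],[0,0,0,-0.8,5.2,105,1],[0,0,0,-0.8,5.2,105,1]])

```text
time: 14.25
ee_pos: [0.6081, 0.3182, 0.0407]
eef_rot: [0.285, 0.959, 0.001, 0.001]
ft_force: [0.4, -0.4, -0.1]
width: 0.0869
grip_force: 0.0
```

Run:
```python
from h import *
s,c,W=wrist(); print(s["ee_pos"]); print(row(s,[.607,.3167,-.012],57))
P=cloud(c,W);v=c["z_map"]>0; vee(P,v,(.607,.3165))
```

```text
[0.60805764 0.31820395 0.04065824]
(array([ 0.002,  0.001, -0.002]), array([ 0.1, -1.9, 52.7]))
9998 ((0.6070541739463806, 0.31684622168540955), (0.050232868641614914, 0.05090908333659172), 56.77129364013672) 0.03818667106510351
ridge pts 3961
56.8 [35.0, 29.9, 22.0, 22.1, 29.8, 35.0]
146.8 [28.9, 31.1, 31.1, 31.1, 31.1, 31.2]
```

>>> jog_arm(plan=[[0,0,0,0,-1.5,20,1],[0,0,0,0,-1.5,40,1],[0,0,0,0,-1.5,50,1],[0,0,0,0,-1.5,52,1],[0,0,0,0,-1.5,52,1],[0,0,0,0,-1.5,52,1]])

```text
time: 14.9
ee_pos: [0.6069, 0.3171, -0.0123]
eef_rot: [0.284, 0.959, 0.0, 0.0]
ft_force: [0.9, 0.3, -0.2]
width: 0.0871
grip_force: 0.0
```

>>> jog_arm(plan=[[0,0,0,0,0,0,0],[0,0,0,0,0,0,0],[0,0,0,0,0,0,0],[0,0,0,0,0,0,0],[0,0,0,0,0,0,0],[0,0,0,0,0,0,0],[0,0,0,0,0,0,0],[0,0,0,0,0,0,0],[0,0,0,0,0,0,0]], squeeze=35)

```text
time: 15.8
ee_pos: [0.6065, 0.3165, -0.0132]
eef_rot: [0.284, 0.959, -0.0, 0.0]
ft_force: [-1.3, -0.6, 2.0]
width: 0.0501
grip_force: 35.0
```

Run:
```python
from h import *
s=status.read_state(); print(row(s,[.5214,-.0031,.05],-3.8))
```

```text
(array([-0.  ,  0.  ,  1.06]), array([-103.1, -314.3,  -63.1]))
```

>>> jog_arm(plan=[[0,0,0,0,0,-15,0],[0,0,0,0,0,-50,0],[0,0,0,0,0,-90,0],[0,0,0,0,0,-110,0],[0,0,0,0,0,-113,0],[0,0,0,0,0,-113,0]])

```text
time: 16.4
ee_pos: [0.6064, 0.3165, 0.1]
eef_rot: [0.284, 0.959, -0.0, 0.0]
ft_force: [0.6, 0.2, -3.9]
width: 0.0495
grip_force: 35.0
```

>>> jog_arm(plan=[[0,0,0.11,-10,-32,0,0],[0,0,0.22,-21,-64,0,0],[0,0,0.33,-32,-96,0,0],[0,0,0.44,-43,-128,0,0],[0,0,0.55,-54,-160,0,0],[0,0,0.66,-65,-192,0,0],[0,0,0.77,-75,-224,0,0],[0,0,0.88,-85,-256,0,0],[0,0,0.98,-95,-288,0,0],[0,0,1.06,-103,-314,0,0],[0,0,1.06,-103,-314,20,0],[0,0,1.06,-103,-314,35,0]])

```text
time: 17.6
ee_pos: [0.5202, -0.004, 0.0627]
eef_rot: [0.731, 0.683, -0.001, -0.001]
ft_force: [0.1, 0.5, -3.5]
width: 0.0499
grip_force: 35.0
```

>>> jog_arm(plan=[[0,0,0,0,0,10,0],[0,0,0,0,0,15,0],[0,0,0,0,0,15,0],[0,0,0,0,0,15,0]])

```text
time: 18.0
ee_pos: [0.5219, -0.0022, 0.0501]
eef_rot: [0.73, 0.684, 0.0, 0.0]
ft_force: [0.1, -0.3, -2.4]
width: 0.0499
grip_force: 35.0
```

Run:
```python
from h import *
s,c,W=wrist(); print(s["ee_pos"],s["width"],s["grip_force"],s["time"]); print(row(s,[.5214,-.0031,.02],-3.8))
P=cloud(c,W); np.savez("w6.npz",W=W,P=P,**c); v=c["z_map"]>0
f=P[v&(np.hypot(P[...,0]-s["ee_pos"][0],P[...,1]-s["ee_pos"][1])<.04)&(P[...,2]>s["ee_pos"][2]+.035)&(P[...,2]<s["ee_pos"][2]+.053)]
print(len(f)); 
a=c["image"][160:410,180:460]; cv2.imwrite("pics/w6.png",cv2.resize(a,None,fx=2.4,fy=2.4,interpolation=2)[:,:,::-1])
```

```text
[ 0.52185302 -0.00215214  0.05010716] 0.04987857368451178 34.99764762818813 18.0
(array([ 0.   , -0.   ,  0.001]), array([-1. , -0.4, 30.1]))
11590
```

View pics/w6.png

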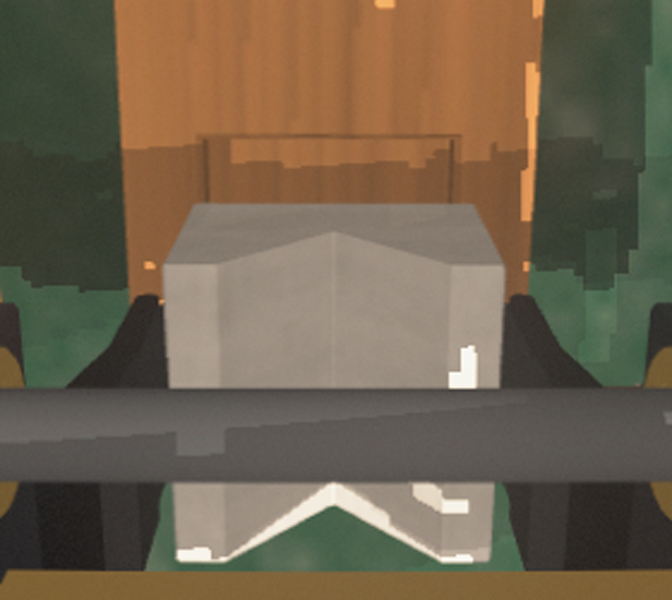

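The pocket's far rim corners are at (202,135) and (459,135). The held block's front lower edge runs from (192,204) to (475,204), and its upper edge from (165,264) to (503,264).

Run:
```python
from h import *
d=dict(np.load("w6.npz")); W=d["W"]
g=lambda k,z: at_z(d,np.array(k)/2.4+[180,160],z,W)[:,:2]
def rep(n,e,off):
    v=e[1]-e[0]; n_=np.array([v[1],-v[0]])/np.linalg.norm(v); c=e.mean(0)+n_*off
    print(n,"len",np.linalg.norm(v).round(4),"az",np.degrees(np.arctan2(v[1],v[0])).round(2),"centre",c.round(4))
rep("pocket",g([(202,135),(459,135)],.018),.028)
rep("block lo",g([(192,204),(475,204)],.0633),.025)
rep("block hi",g([(165,264),(503,264)],.0983),.025)
rep("rack sides",g([(121,150),(537,150)],.018),0)
```

```text
pocket len 0.0569 az -3.7 centre [ 0.5218 -0.0016]
block lo len 0.0506 az -3.7 centre [ 0.5224 -0.0023]
block hi len 0.0491 az -3.7 centre [ 0.5225 -0.0019]
rack sides len 0.0925 az -3.7 centre [0.523 0.023]
```

>>> jog_arm(plan=[[0,0,0,0.5,-0.6,15,0],[0,0,0,0.5,-0.6,30,0],[0,0,0,0.5,-0.6,40,0],[0,0,0,0.5,-0.6,42,0],[0,0,0,0.5,-0.6,42,0],[0,0,0,0.5,-0.6,42,0]])

```text
time: 18.65
ee_pos: [0.5213, -0.0021, 0.0081]
eef_rot: [0.73, 0.683, 0.0, 0.0]
ft_force: [-0.2, -0.3, -2.5]
width: 0.0502
grip_force: 35.0
```

>>> jog_arm(plan=[[0,0,0,0,0,0,0]])

```text
time: 18.75
ee_pos: [0.5214, -0.0022, 0.0083]
eef_rot: [0.73, 0.683, 0.0, 0.0]
ft_force: [-0.5, 0.2, -2.9]
width: 0.0496
grip_force: 35.0
```

>>> jog_arm(plan=[[0,0,0,0.4,0,3,0],[0,0,0,0.4,0,6,0],[0,0,0,0.4,0,8,0],[0,0,0,0.4,0,8,0]])

```text
time: 19.15
ee_pos: [0.5208, -0.0018, -0.0005]
eef_rot: [0.73, 0.683, -0.0, -0.0]
ft_force: [-0.1, 0.3, -3.5]
width: 0.0499
grip_force: 35.0
```

>>> jog_arm(plan=[[0,0,0,0,0,2,0],[0,0,0,0,0,4,0],[0,0,0,0,0,4.6,0],[0,0,0,0,0,4.6,0]])

```text
time: 19.55
ee_pos: [0.5209, -0.0018, -0.0049]
eef_rot: [0.73, 0.683, -0.0, -0.0]
ft_force: [-1.1, 1.1, -2.5]
width: 0.0497
grip_force: 35.0
```

Nearly on the floor with no contact force; I release and lift.

>>> jog_arm(plan=[[0,0,0,0,0,0,0.3],[0,0,0,0,0,0,0.5],[0,0,0,0,0,0,1],[0,0,0,0,0,0,1],[0,0,0,0,0,0,1],[0,0,0,0,0,-15,1],[0,0,0,0,0,-50,1],[0,0,0,0,0,-100,1],[0,0,0,0,0,-140,1],[0,0,0,0,0,-140,1],[0,0,0,0,0,-140,1]])

```text
time: 20.65
ee_pos: [0.5216, -0.0018, 0.1369]
eef_rot: [0.73, 0.683, 0.001, 0.001]
ft_force: [0.1, -0.1, -1.7]
width: 0.087
grip_force: 0.0
```

Run:
```python
from h import *
s,c,W=wrist(); P=cloud(c,W); v=c["z_map"]>0; print(s["ee_pos"],s["ft_force"],s["time"])
m=v&(np.hypot(P[...,0]-.5218,P[...,1]+.0016)<.04)&(P[...,2]>.04)&(P[...,2]<.047); h=P[m]
A=np.c_[h[:,:2]-h[:,:2].mean(0),np.ones(len(h))]; print("vee ridge",len(h),cv2.minAreaRect(h[:,:2].astype(np.float32)),np.median(h[:,2]),np.linalg.lstsq(A,h[:,2],rcond=None)[0])
m=v&(np.hypot(P[...,0]-.533,P[...,1]-.1745)<.02)&(P[...,2]>.04)&(P[...,2]<.06); print("boss",m.sum(),np.median(P[m],0))
m=v&(np.hypot(P[...,0]-.527,P[...,1]-.086)<.02)&(P[...,2]>.04)&(P[...,2]<.06); print("spot",m.sum(),P[m].mean(0),P[m][:,2].max())
```

```text
[ 0.52159044 -0.00182295  0.13687788] [ 0.08423006 -0.13181053 -1.66993199] 20.65
vee ridge 2256 ((0.5211156010627747, -0.0011424776166677475), (0.050304193049669266, 0.05013461783528328), 86.19222259521484) 0.042824937952390424 [-0.00059855 -0.00182991  0.04267124]
boss 0 [nan nan nan]
spot 2951 [0.52695476 0.08657959 0.04618616] 0.05514939509223227
  return _methods._mean(a, axis=axis, dtype=dtype,
  ret = um.true_divide(
```

```bash
python3 -c "
from bench import order; print(order.close_job())"
```

```text
the job is handed in; nothing more can be done
None
```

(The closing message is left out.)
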